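# Shut the lid of a rinsing box and tip it over a bowl to drain the cherry tomatoes

### The job

The cherry tomatoes in the white rinsing box have just been washed. While the box still stands on the worktop, shut its hinged lid all the way so that nothing can tumble out; then lift the box by its handle, bring its slotted corner low over the middle of the bowl and tip the box diagonally by about 30 degrees, that corner lowest, until all the tomatoes have run down into it. Finish while holding it still like that, lid shut and clear of the bowl, so that it can drip; leave the bowl, the lemon, the big tomato and the garlic where they are.

Things in the scene. Friction and masses are not known exactly. Their poses are not given: they have to be found in the camera images.
- rinse_box: white plastic box, outside 120 (x) x 150 (y) x 70 mm high, walls and floor 3 mm, 0.16 kg. Origin: centre of underside, z up. Hinged lid (0.04 kg more), hinge along the +x rim. A bar handle 20 mm wide, 20 high (40 to 60 mm above the underside), 92 long sticks out level along +y from the middle of the +y end. The corner at -x, -y has upright 5 mm drain slots in both walls.
- drain_corner (a point): outer bottom corner of the box at the drain slots: (-60, -75, 0) mm in the box's frame; same axes as the box. The box's inside corner on the floor is 3 mm in from it along each axis.
- box_handle (a point): grip point in the middle of the box's handle: (0, 117, 50) mm in the box's frame; the handle runs along the box's y and is pinched across its 20 mm width (box x). Same axes as the box.
- lid_hinge (a point): point on the hinge axis in the middle of the box's +x rim, (60, 0, 71) mm in the box's frame; the axis runs along the box's y. Same axes as the box.
- lid (a joint): hinge angle of the lid, rad: 0 shut flat on the rim, larger = more open (starts half open, 0.8 to 1.2; stop at 1.35). Stiff hinge (0.07 N m friction): the lid stays where it is left. To shut it, push its upper, outer face near the free edge towards the box's -x and down.
- lid_tab (a point): top of the finger tab in the middle of the lid's free edge, 127 mm from the hinge line, tab 40 mm wide, lid 4 mm thick (clear panel in a white frame). Its axes turn with the lid: z is the outward normal of the lid's upper face, x points back to the hinge.
- tomato_s1: cherry tomato, a ball of 32 mm with a small green calyx, loose in the box; wet and slippery, 14 g; origin at its centre
- tomato_s2: cherry tomato, as tomato_s1
- tomato_s3: cherry tomato, as tomato_s1
- tomato_s4: cherry tomato, as tomato_s1
- tomato_s5: cherry tomato, as tomato_s1
- bowl: white round bowl standing on the worktop, rim 160 mm across, 60 mm high, 0.35 kg, empty; origin at the centre of its underside
- lemon: lemon, 71x53x51 mm, on the worktop behind the work; bystander
- big_tomato: large tomato, 74x72x69 mm, on the chopping board at the right; bystander
- garlic: garlic bulb, 56 mm, on the chopping board at the right; bystander
Things that resemble listed ones, but are neither listed nor needed, are in the scene too. Leave any blue look-alike of the tomato_s4 alone.

How it is judged:
On the way, in this order (a step that is already met when the one before it is completed fails the run):
1. the lid is shut while the box stands level on the worktop (value of joint lid below 0.06 rad and height (world z) of rinse_box below 0.012 m and angle between rinse_box's own z axis and vertical below 0.1 rad), for 0.2 s.
2. the box is lifted clear by its handle with the lid shut (value of joint lid below 0.1 rad and height (world z) of drain_corner above 0.03 m and contact force between the fingers and rinse_box above 1 N and distance between the grasp point and box_handle below 0.07 m), for 0.2 s.
At the end, for the whole second after the job is handed in: Box held still in the air by its handle: lid under 0.06 rad; tipped 20-45 deg, at least 9 deg down both -x and -y; slotted corner within 40 mm of the bowl's centre in plan, 63-180 mm up, not touching it; all five tomatoes within 110 mm of that corner; bowl within 30 mm of its start (value of joint lid below 0.06 rad and angle between rinse_box's own z axis and vertical between 0.35 and 0.79 rad and angle between rinse_box's own x axis and vertical below 1.41 rad and angle between rinse_box's own y axis and vertical below 1.41 rad and horizontal distance between drain_corner and bowl below 0.04 m and height (world z) of drain_corner between 0.063 and 0.18 m and distance between each of tomato_s1, tomato_s2, tomato_s3, tomato_s4, tomato_s5 and drain_corner below 0.11 m and contact force between the fingers and rinse_box above 1 N and contact force between rinse_box and bowl below 0.2 N and linear speed of rinse_box below 0.03 m/s and angular speed of rinse_box below 0.15 rad/s and height (world z) of bowl below 0.01 m and distance of bowl from where it was at the start of the episode below 0.03 m and distance between the grasp point and box_handle below 0.07 m); the arm keeps its last pose, push and grip.
It fails at once if the bowl, lemon, big tomato or garlic is pushed out of its place (over 30 mm) (distance of any of bowl, lemon, big_tomato, garlic from where it was at the start of the episode above 0.03 m).
It also fails if it takes over 54 s, if anything falls off the work surface, if the arm or the gripper's body presses on something with over 40 N, if the wrist force passes 120 N, or if a joint passes its speed limit or range.

### The arm

A 6-joint arm with a two-finger parallel gripper is mounted at the origin on a cart in front of the work surface, level with it; the furniture and walls round the work are solid. World frame = base frame: x ahead of the robot, y to its left, z up, the work surface at z = 0. Lengths are in m, angles in rad, forces in N, time in s.
With the tool pointing down it reaches from about 0.3 to 0.775 m from the base axis. Payload 14.6 kg.
Tool frame: the origin (TCP) lies midway between the tips of the shut fingers; the grasp point (between the pads) lies 19 mm behind it; z points along the fingers, y is the line along which they close (so a half turn about z gives the same grasp; the last joint's range is limited). The gripper opens to 85 mm and grips with 20 to 120 N. Pads are 22 mm wide; open, the fingers measure 114 mm over their backs; the gripper's body (76 mm by 85 mm) begins 54 mm behind the grasp point. The pads swing forward as they close: fully open they stand 13 mm farther back than shut.
Start: joints at [1.145, 0.3, 1.521, -0, 1.321, -0.067], TCP at [0.193, 0.515, 0.231] pointing down, gripper open.
Joint ranges: [-3.03, 3.03], [-0.79, 2.21], [0.23, 2.52], [-1.04, 4.18], [0, 3.07], [-2.55, 2.55]. Speed limits (rad/s): [2.22, 2.22, 2.57, 3.14, 3.14, 3.14].

### API

Orientations are given as a unit quaternion [x, y, z, w].
In Python, from workcell import state, capture, get_calibration, hand_in gives the robot as it stands.
- The arm moves only by the tool servo_tool, never from a script. Its argument "plan" is a list of rows, each a list of 3 entries, a list of its own where there are three numbers: the shift along the tool's x, y, z in mm, then the turn, a rotation vector about the tool's x, y, z in degrees, then the finger opening in mm, from 0 to 85.4. A call has 1 to 20 rows; each row shifts and turns the commanded pose from where the row before left it, along the tool's axes as they then stand; what a row does not reach is not made up. A row lasts 1/8 s, in which the tool goes at most 62.5 mm and 10.7 degrees, less where a joint would pass 70% of its speed; a pose out of reach is approached as far as the arm can. A call with a gripper value outside its range is refused whole. The fingers move at their own pace and stop on an object; "squeeze" is the grip in N (left out, the last holds). Time passes only in rows, so rows that do not move let the fingers close. It gives the time, the measured TCP pose, the force, the opening and the grip force at its end, in the units of the state.
- state(): the state, without advancing time (a new reading comes with each control period).
- capture(name): name is "scene" or "top"; returns the picture (384x512x3 uint8, red, green, blue); there is no depth.
- get_calibration(name): a dict with "fx", "fy", "cx", "cy" (pixels), "world_from_camera" (4x4, takes a point from camera to world coordinates). Camera axes: x right, y up, looking along -z (the intrinsics and any distortion apply to the point x, -y, -z); pixel columns grow to the right and rows downward; lengths in m; the calibration is good to about 2 mm. A picture is of the moment at which its call begins. get_calibration takes no time and is no camera call.
- hand_in(): hands the job in; it is judged then, once.
The state is a dict: "t": time; "qpos": joint angles; "qvel": joint speeds; "joint_efforts": joint torques, N m; "ee_pos": TCP position; "tcp_rot": TCP orientation; "contact_force": force on the tool from outside, world axes, zero at the start; "torque": the same for the moment, N m; "gripper_width": opening from 0.0 (shut) to 1.0 (fully open); "grasp_force": force on a finger pad.
Only numpy, scipy, OpenCV 4.12 (cv2) and the standard library are available. Lean on these libraries where they do the work, as an engineer would, in place of code of your own. Each camera call takes 0.05 s, during which the arm holds its last target. There are 200 camera calls.

## Working session

There is one attempt and no reset: what is moved stays moved. The work goes in short steps, Python scripts to look and compute and a tool call to move; the robot and the scene stay as the last step left them, time stands still between calls to the robot, and variables do not carry over. Pictures are saved under pics/ and viewed, at most 10 in all, crops included, and the job is handed in when it is done.

Besides the shell and the picture viewer there is one more tool, called after "Emit:" as name(argument=value, ...), one argument or row to a line, values as JSON. servo_tool: Moves the arm, as the interface text tells. Its arguments: {"type":"object","properties":{"plan":{"type":"array"},"squeeze":{"type":"number"}},"required":["plan"]}

```bash
mkdir -p pics; ls
python3 - <<'E'
from workcell import *
import cv2
print(state())
for n in("scene","top"):
    cv2.imwrite(f"pics/{n}0.png",capture(n)[:,:,::-1]); print(get_calibration(n))
E
```

```text
pics
{'t': 0.0, 'qpos': array([ 1.14540941e+00,  3.00489008e-01,  1.52160729e+00,  3.57557164e-05,
        1.32065860e+00, -6.65907586e-02]), 'qvel': array([6.49352788e-05, 1.10545056e-03, 1.14270668e-03, 7.70367753e-04,
       2.10247956e-03, 2.47354442e-03]), 'joint_efforts': array([ 6.76652121e-05, -5.43505490e+01, -3.61791444e+01, -6.37683229e-05,
        4.02625199e-03,  4.83943245e-05]), 'ee_pos': array([0.19302477, 0.51476736, 0.23070039]), 'tcp_rot': array([ 1.78441681e-01,  9.83950318e-01, -5.59410078e-04, -1.58309520e-04]), 'contact_force': array([-0.47613701,  0.1117277 ,  0.48139887]), 'torque': array([ 0.00390247, -0.00615391,  0.00591288]), 'grasp_force': 0.0, 'gripper_width': 1.0008301345229986}
{'fx': 364.1280737700548, 'fy': 364.1280737700548, 'cx': 254.24991318472618, 'cy': 194.53972734595024, 'world_from_camera': array([[ 0.46352986,  0.4808679 , -0.7442487 , -0.34778787],
       [-0.8860713 ,  0.25554116, -0.38675105, -0.68655157],
       [ 0.00421001,  0.83872807,  0.5445342 ,  0.76384291],
       [ 0.        ,  0.        ,  0.        ,  1.        ]])}
{'fx': 453.002799289933, 'fy': 453.002799289933, 'cx': 248.42118254741087, 'cy': 196.14024356153573, 'world_from_camera': array([[ 0.09611207,  0.97465274, -0.202026  ,  0.33942996],
       [-0.99536649,  0.09353337, -0.02229502, -0.20421002],
       [-0.00283373,  0.20323273,  0.97912636,  1.18846917],
       [ 0.        ,  0.        ,  0.        ,  1.        ]])}
```

View pics/scene0.png

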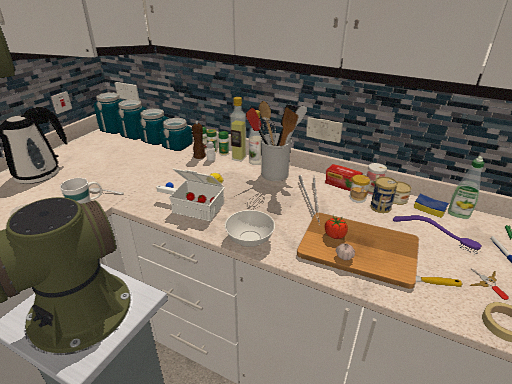

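View pics/top0.png

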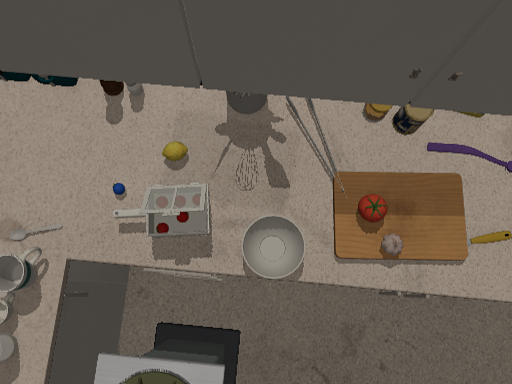

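The scene view shows the box at about (197,200) with its lid half open, and the bowl at (249,229). In the top view the box is at (178,210) with its handle at (130,213), the bowl at (273,248) and the lemon at (175,150). I'll enlarge both around the box next.

Run:
```python
import cv2,numpy as np
a=cv2.imread("pics/top0.png")[165:255,100:235]; b=cv2.imread("pics/scene0.png")[160:250,145:280]
f=lambda i:cv2.resize(i,None,fx=5.9,fy=5.9,interpolation=cv2.INTER_CUBIC)
cv2.imwrite("pics/c1.png",f(a)); cv2.imwrite("pics/c2.png",f(b))
```

```text
(no output)
```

View pics/c1.png

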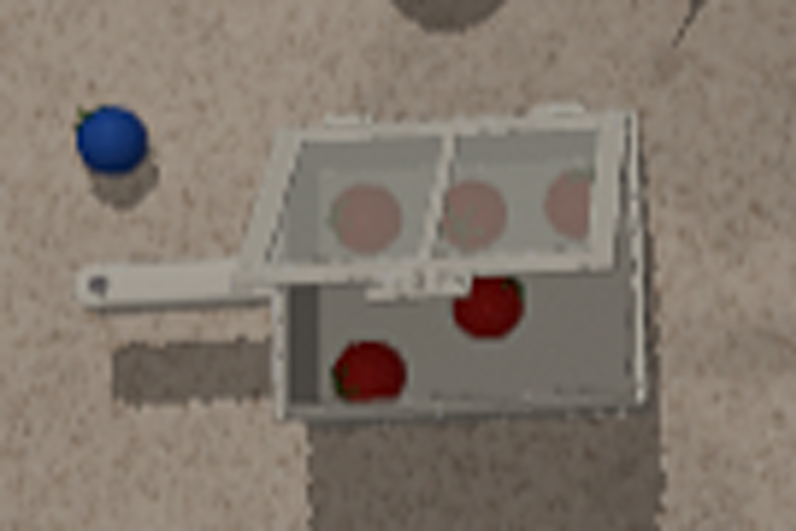

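View pics/c2.png

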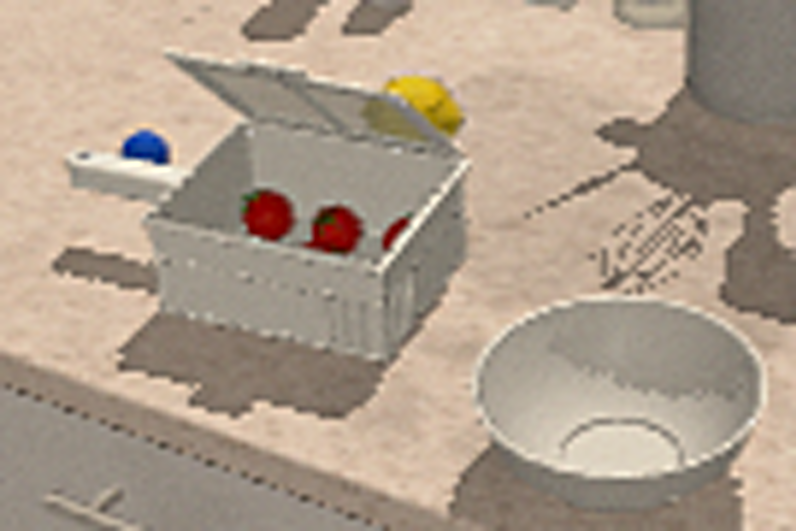

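The crops show the rim corners clearly: in c1 at (643,406), (283,416) and (632,110), and in c2 at (382,272), (150,220) and (466,158). The handle tip, the lid's free +y corner and the bowl rim are also sharp in both. I'll triangulate from these.

```bash
cat > h.py <<'E'
import numpy as np,cv2
from workcell import *
C={n:get_calibration(n) for n in("scene","top")}
def ray(n,uv):
    c=C[n];T=c["world_from_camera"];d=np.array([(uv[0]-c["cx"])/c["fx"],-(uv[1]-c["cy"])/c["fy"],-1])
    d=T[:3,:3]@d;return T[:3,3],d/np.linalg.norm(d)
def tri(ut,us):
    A=np.zeros((3,3));b=np.zeros(3);R=[ray("top",ut),ray("scene",us)]
    for o,d in R:
        P=np.eye(3)-np.outer(d,d);A+=P;b+=P@o
    p=np.linalg.solve(A,b);return p,max(np.linalg.norm(np.cross(p-o,d)) for o,d in R)
def plane(n,uv,z):
    o,d=ray(n,uv);return o+d*(z-o[2])/d[2]
k1=lambda p:((p[0]+.5)/5.9-.5+100,(p[1]+.5)/5.9-.5+165)
k2=lambda p:((p[0]+.5)/5.9-.5+145,(p[1]+.5)/5.9-.5+160)
E
python3 - <<'E'
from h import *
np.set_printoptions(precision=4,suppress=True)
P=dict(A=((643,406),(382,272)),B=((283,416),(150,220)),Cc=((632,110),(466,158)),D=((285,133),(245,122)),
 hend=((80,287),(76,155)),lidpy=((240,285),(165,53)))
W={}
for k,(a,b) in P.items():
    W[k],e=tri(k1(a),k2(b));print(k,W[k],round(e,4))
for nm,p in dict(A=(643,406),B=(283,416),C=(632,110),D=(285,133)).items():print(nm,plane("top",k1(p),.07))
print("drain",plane("scene",k2((388,360)),0))
print("tabtop", [plane("top",k1((420,285)),z) for z in(.15,.17,.19)])
print("handle top edges",[plane("top",k1(p),.06) for p in((95,266),(95,307),(235,262),(235,303))])
# bowl rim
for z in(.06,):
    for n,pts in (("top",[(243,248),(304,248),(273,217.5),(273,279)]),):
        print([plane(n,p,z) for p in pts])
    q=[plane("scene",k2(p),z) for p in((475,383),(768,383),(620,296),(620,482))];print(q)
# circle fit from scene mask-free pts
for v in ("top","scene"):
    im=cv2.imread(f"pics/{v}0.png").astype(int);hs=cv2.cvtColor(im.astype(np.uint8),cv2.COLOR_BGR2HSV)
    m=((hs[...,1]<45)&(hs[...,2]>105)).astype(np.uint8)
    x0,y0,x1,y1=(238,210,312,285) if v=="top" else (222,205,280,252)
    mm=np.zeros_like(m);mm[y0:y1,x0:x1]=m[y0:y1,x0:x1]
    mm=cv2.morphologyEx(mm,cv2.MORPH_CLOSE,np.ones((5,5)))
    c=max(cv2.findContours(mm,0,2)[0],key=cv2.contourArea);print(v,cv2.contourArea(c),cv2.boundingRect(c),cv2.fitEllipse(c))
E
```

```text
A [ 0.4681 -0.0913  0.0702] 0.0023
B [0.4496 0.0588 0.07  ] 0.0023
Cc [ 0.5936 -0.0712  0.0718] 0.001
D [0.5696 0.0771 0.0686] 0.0004
hend [0.4968 0.1554 0.0612] 0.0021
lidpy [0.4886 0.0626 0.1615] 0.0004
A [ 0.4668 -0.0894  0.07  ]
B [0.4482 0.0607 0.07  ]
C [ 0.5934 -0.0702  0.07  ]
D [0.5691 0.0771 0.07  ]
drain [ 0.4778 -0.0865  0.    ]
tabtop [array([ 0.4969, -0.0047,  0.15  ]), array([ 0.4938, -0.0085,  0.17  ]), array([ 0.4908, -0.0124,  0.19  ])]
handle top edges [array([0.5054, 0.1525, 0.06  ]), array([0.4878, 0.1497, 0.06  ]), array([0.5128, 0.0929, 0.06  ]), array([0.4952, 0.0904, 0.06  ])]
[array([ 0.44  , -0.1778,  0.06  ]), array([ 0.4545, -0.3286,  0.06  ]), array([ 0.5235, -0.2454,  0.06  ]), array([ 0.3716, -0.2584,  0.06  ])]
[array([ 0.4176, -0.1859,  0.06  ]), array([ 0.4909, -0.3241,  0.06  ]), array([ 0.5245, -0.2164,  0.06  ]), array([ 0.3824, -0.2926,  0.06  ])]
top 4575.5 (238, 210, 74, 75) ((277.336181640625, 243.40090942382812), (71.0456771850586, 96.29668426513672), 95.04553985595703)
scene 1363.5 (225, 207, 50, 40) ((249.2831268310547, 227.03042602539062), (36.159217834472656, 48.35235595703125), 89.13088989257812)
```

```bash
cat >> h.py <<'E'
from scipy.spatial.transform import Rotation as R
from scipy.linalg import expm,logm
yaw=np.radians(7.7); c=np.array([.519,-.005,0])
def now():
    s=state();T=np.eye(4);T[:3,:3]=R.from_quat(s["tcp_rot"]).as_matrix();T[:3,3]=s["ee_pos"];return T
def boxT(p=c,r=R.from_euler("z",yaw)):
    T=np.eye(4);T[:3,:3]=r.as_matrix();T[:3,3]=p;return T
# tool in box: z down, y along box x
def toolinbox(p):
    T=np.eye(4);T[:3,:3]=np.array([[0,1,0],[1,0,0],[0,0,-1]]).T;T[:3,3]=p;return T
def rows(T0,T1,n):
    D=np.real(expm(logm(np.linalg.inv(T0)@T1)/n))
    return n,"x",np.round(D[:3,3]*1000,1).tolist(),np.round(R.from_matrix(D[:3,:3]).as_rotvec(degrees=True),2).tolist()
E
python3 - <<'E'
from h import *
print(rows(now(),boxT()@toolinbox([0,0,.2]),12))
W=[toolinbox(p) for p in([0,0,.2],[0,0,.165],[-.018,0,.131],[-.03,0,.104],[-.037,0,.085],[-.037,0,.072])]
for a,b in zip(W,W[1:]):print(rows(a,b,2))
E
```

```text
(12, 'x', [-53.0, -8.4, 2.6], [-0.0, 0.0, 5.15])
(2, 'x', [0.0, 0.0, 17.5], [0.0, 0.0, 0.0])
(2, 'x', [0.0, -9.0, 17.0], [0.0, 0.0, 0.0])
(2, 'x', [0.0, -6.0, 13.5], [0.0, 0.0, 0.0])
(2, 'x', [0.0, -3.5, 9.5], [0.0, 0.0, 0.0])
(2, 'x', [0.0, 0.0, 6.5], [0.0, 0.0, 0.0])
```

Emit:
servo_tool(
  plan=[
    [[-53,-8.4,2.6],[0,0,5.15],0],
    [[-53,-8.4,2.6],[0,0,5.15],0],
    [[-53,-8.4,2.6],[0,0,5.15],0],
    [[-53,-8.4,2.6],[0,0,5.15],0],
    [[-53,-8.4,2.6],[0,0,5.15],0],
    [[-53,-8.4,2.6],[0,0,5.15],0],
    [[-53,-8.4,2.6],[0,0,5.15],0],
    [[-53,-8.4,2.6],[0,0,5.15],0],
    [[-53,-8.4,2.6],[0,0,5.15],0],
    [[-53,-8.4,2.6],[0,0,5.15],0],
    [[-53,-8.4,2.6],[0,0,5.15],0],
    [[-53,-8.4,2.6],[0,0,5.15],0],
    [[0,0,0],[0,0,0],0],
    [[0,0,0],[0,0,0],0],
  ],
)

```text
t: 1.85
ee_pos: [0.5191, -0.0043, 0.1999]
tcp_rot: [0.658, 0.753, -0.0, -0.0]
contact_force: [0.3, -0.1, 0.4]
gripper_width: 0.0
grasp_force: 0.0
```

Run:
```python
from h import *
print(state()["ee_pos"],state()["qpos"]);print(rows(now(),boxT()@toolinbox([0,0,.2]),1))
```

```text
[ 0.51906238 -0.00430966  0.19990985] [-7.89530526e-02  2.59961501e-01  1.64751303e+00  1.85045006e-04
  1.23459657e+00 -2.12628148e-01]
(1, 'x', [-0.7, -0.2, -0.1], [-0.02, -0.02, -0.04])
```

Emit:
servo_tool(
  plan=[
    [[0,0,17.5],[0,0,0],0],
    [[0,0,17.5],[0,0,0],0],
    [[0,-9,17],[0,0,0],0],
    [[0,-9,17],[0,0,0],0],
    [[0,-6,13.5],[0,0,0],0],
    [[0,-6,13.5],[0,0,0],0],
    [[0,-3.5,9.5],[0,0,0],0],
    [[0,-3.5,9.5],[0,0,0],0],
    [[0,0,5],[0,0,0],0],
    [[0,0,5],[0,0,0],0],
    [[0,0,0],[0,0,0],0],
    [[0,0,0],[0,0,0],0],
  ],
)

```text
t: 3.35
ee_pos: [0.4827, -0.0095, 0.0753]
tcp_rot: [0.658, 0.753, 0.0, 0.0]
contact_force: [-0.2, 0.7, -0.1]
gripper_width: -0.001
grasp_force: 0.0
```

Emit:
servo_tool(
  plan=[
    [[0,0,1.5],[0,0,0],0],
    [[0,0,0],[0,0,0],0],
    [[0,0,0],[0,0,0],0],
  ],
)

```text
t: 3.72
ee_pos: [0.4828, -0.0095, 0.074]
tcp_rot: [0.658, 0.753, 0.0, 0.0]
contact_force: [-2.0, 1.3, 5.1]
gripper_width: 0.002
grasp_force: 2.7
```

Run:
```python
from h import *
s=capture("scene")[:,:,::-1][150:240,130:265];t=capture("top")[:,:,::-1][165:255,100:235]
cv2.imwrite("pics/d.png",np.hstack([cv2.resize(i,(399,266),interpolation=cv2.INTER_CUBIC) for i in(t,s)]))
```

```text
(no output)
```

View pics/d.png

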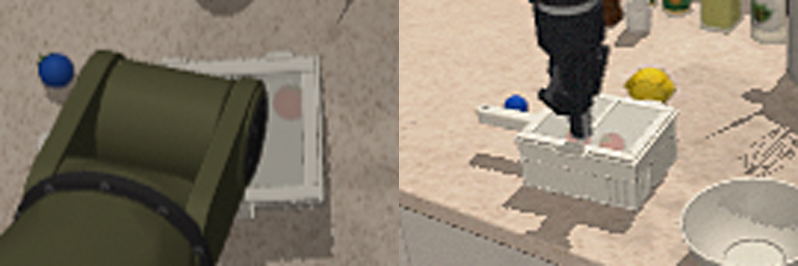

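The lid now lies flat on the rim, with the gripper pressing at about (580,125) in the right half. I'll press a little harder, then work out the grasp.

Emit:
servo_tool(
  plan=[
    [[0,0,2],[0,0,0],0],
    [[0,0,0],[0,0,0],0],
    [[0,0,0],[0,0,0],0],
    [[0,0,-25],[0,0,0],0],
    [[0,0,-25],[0,0,0],0],
    [[0,0,-25],[0,0,0],0],
    [[0,0,0],[0,0,0],45],
  ],
)

```text
t: 4.7
ee_pos: [0.4832, -0.0095, 0.1479]
tcp_rot: [0.658, 0.753, 0.001, 0.001]
contact_force: [-0.2, 0.0, -0.1]
gripper_width: 0.2
grasp_force: 0.0
```

Run:
```python
from h import *
print(state()["ee_pos"],state()["gripper_width"]);print(rows(now(),boxT()@toolinbox([-.001,.118,.13]),4))
print(rows(boxT()@toolinbox([-.001,.118,.13]),boxT()@toolinbox([-.001,.118,.031]),5))
```

```text
[ 0.48318179 -0.00954724  0.14790494] 0.20009018402190226
(4, 'x', [29.4, 8.8, 4.5], [0.04, 0.01, -0.01])
(5, 'x', [0.0, 0.0, 19.8], [0.0, 0.0, -0.0])
```

Emit:
servo_tool(
  plan=[
    [[29.4,8.8,4.5],[0,0,0],45],
    [[29.4,8.8,4.5],[0,0,0],45],
    [[29.4,8.8,4.5],[0,0,0],45],
    [[29.4,8.8,4.5],[0,0,0],45],
    [[0,0,0],[0,0,0],45],
    [[0,0,19.8],[0,0,0],45],
    [[0,0,19.8],[0,0,0],45],
    [[0,0,19.8],[0,0,0],45],
    [[0,0,19.8],[0,0,0],45],
    [[0,0,19.8],[0,0,0],45],
    [[0,0,0],[0,0,0],45],
  ],
)

```text
t: 6.08
ee_pos: [0.5007, 0.1109, 0.0281]
tcp_rot: [0.659, 0.752, -0.001, -0.001]
contact_force: [0.1, -0.6, -0.1]
gripper_width: 0.53
grasp_force: 0.0
```

Run:
```python
from h import *
print(state()["ee_pos"],state()["contact_force"])
s=capture("scene")[:,:,::-1][150:240,130:265];t=capture("top")[:,:,::-1][165:255,100:235]
cv2.imwrite("pics/e.png",np.hstack([cv2.resize(i,(399,266),interpolation=cv2.INTER_CUBIC) for i in(t,s)]))
```

```text
[0.50068814 0.11094351 0.02806332] [ 0.14418172 -0.60615428 -0.12391202]
```

View pics/e.png

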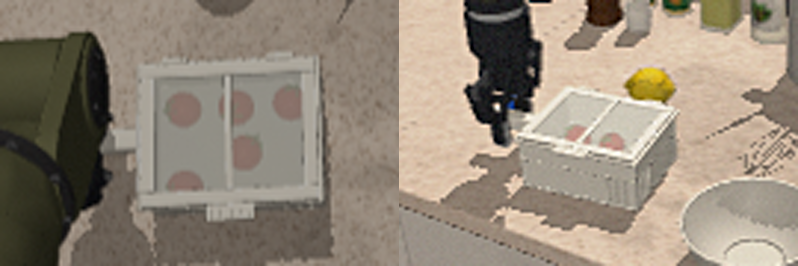

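The lid is flat all round, and the fingers straddle the handle at (120,140) in the left half. Next is the grip.

Emit:
servo_tool(
  plan=[
    [[0,0,-3],[0,0,0],45],
    [[0,0,0],[0,0,0],10],
    [[0,0,0],[0,0,0],10],
    [[0,0,0],[0,0,0],10],
    [[0,0,0],[0,0,0],10],
    [[0,0,0],[0,0,0],10],
    [[0,0,0],[0,0,0],10],
  ],
  squeeze=110,
)

```text
t: 7.05
ee_pos: [0.5022, 0.1118, 0.0334]
tcp_rot: [0.658, 0.753, 0.0, 0.001]
contact_force: [-1.5, -0.2, 8.0]
gripper_width: 0.212
grasp_force: 107.1
```

Emit:
servo_tool(
  plan=[
    [[0,0,-5],[0,0,0],10],
    [[0,0,-10],[0,0,0],10],
    [[0,0,-20],[0,0,0],10],
    [[0,0,-30],[0,0,0],10],
    [[0,0,-30],[0,0,0],10],
    [[0,0,-25],[0,0,0],10],
    [[0,0,-15],[0,0,0],10],
    [[0,0,-5],[0,0,0],10],
    [[0,0,0],[0,0,0],10],
    [[0,0,0],[0,0,0],10],
  ],
)

```text
t: 8.3
ee_pos: [0.5014, 0.1117, 0.1717]
tcp_rot: [0.658, 0.753, -0.001, -0.001]
contact_force: [1.0, -0.0, -3.3]
gripper_width: 0.213
grasp_force: 107.5
```

Run:
```python
from h import *
print(state()["qpos"],state()["torque"])
s=capture("scene")[:,:,::-1][100:260,110:310];t=capture("top")[:,:,::-1][150:310,110:310]
cv2.imwrite("pics/f.png",np.hstack([cv2.resize(i,(400,320),interpolation=cv2.INTER_CUBIC) for i in(t,s)]))
G=toolinbox([-.001,.118,.031]); B0=now()@np.linalg.inv(G);print(B0)
d=np.array([-.060,-.075,0])
for yw in(7.7,-5):
    r=R.from_euler("z",yw,degrees=True)*R.from_rotvec(np.radians(31)*np.array([1,-1,0])/2**.5)
    p=np.array([.450,-.253,.14])-r.apply(d)
    T=boxT(p,r)@G;print(yw,T[:3,3],T[:3,2],rows(now(),T,16))
```

```text
[1.47830584e-01 2.79025202e-01 1.69323400e+00 2.78279696e-05
 1.17092720e+00 1.44788018e-02] [0.27602659 0.02585969 0.01233259]
[[ 9.91115646e-01 -1.32997458e-01  1.20527339e-03  5.18174810e-01]
 [ 1.32997382e-01  9.91116379e-01  1.42781809e-04 -5.10455058e-03]
 [-1.21355582e-03  1.87849209e-05  9.99999263e-01  1.40896368e-01]
 [ 0.00000000e+00  0.00000000e+00  0.00000000e+00  1.00000000e+00]]
7.7 [ 0.45751005 -0.08678171  0.25834729] [ 0.3121071   0.40969913 -0.8571673 ] (16, 'x', [-10.8, -3.3, -8.2], [-1.37, 1.37, -0.0])
-5 [ 0.49386877 -0.09249938  0.25834729] [ 0.39454206  0.33106009 -0.8571673 ] (16, 'x', [-11.8, 0.3, -7.7], [-1.52, 1.21, 0.77])
```

View pics/f.png

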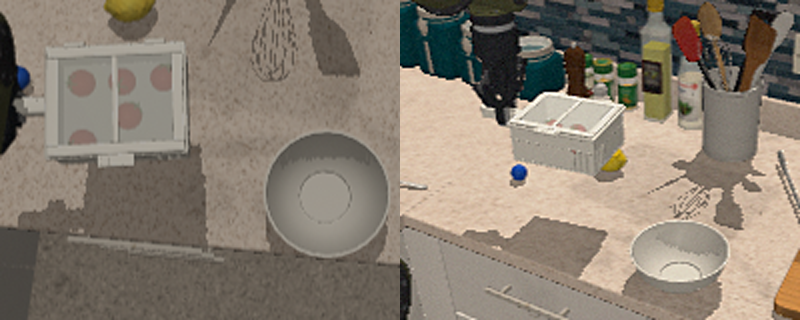

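The box hangs level from the handle with the lid shut; the blue ball hasn't moved. The bowl is at (326,195) in the left half. I'll carry the box over and tip it.

Emit:
servo_tool(
  plan=[
    [[-11.8,0.3,-7.7],[-1.52,1.21,0.77],10],
    [[-11.8,0.3,-7.7],[-1.52,1.21,0.77],10],
    [[-11.8,0.3,-7.7],[-1.52,1.21,0.77],10],
    [[-11.8,0.3,-7.7],[-1.52,1.21,0.77],10],
    [[-11.8,0.3,-7.7],[-1.52,1.21,0.77],10],
    [[-11.8,0.3,-7.7],[-1.52,1.21,0.77],10],
    [[-11.8,0.3,-7.7],[-1.52,1.21,0.77],10],
    [[-11.8,0.3,-7.7],[-1.52,1.21,0.77],10],
    [[-11.8,0.3,-7.7],[-1.52,1.21,0.77],10],
    [[-11.8,0.3,-7.7],[-1.52,1.21,0.77],10],
    [[-11.8,0.3,-7.7],[-1.52,1.21,0.77],10],
    [[-11.8,0.3,-7.7],[-1.52,1.21,0.77],10],
    [[-11.8,0.3,-7.7],[-1.52,1.21,0.77],10],
    [[-11.8,0.3,-7.7],[-1.52,1.21,0.77],10],
    [[-11.8,0.3,-7.7],[-1.52,1.21,0.77],10],
    [[-11.8,0.3,-7.7],[-1.52,1.21,0.77],10],
    [[0,0,0],[0,0,0],10],
    [[0,0,0],[0,0,0],10],
    [[0,0,0],[0,0,0],10],
  ],
)

```text
t: 10.78
ee_pos: [0.494, -0.0929, 0.2596]
tcp_rot: [0.71, 0.651, 0.267, 0.012]
contact_force: [-0.0, -0.4, -2.5]
gripper_width: 0.209
grasp_force: 107.6
```

Run:
```python
from h import *
print(state()["qpos"])
s=capture("scene")[:,:,::-1][100:260,150:350];t=capture("top")[:,:,::-1][150:310,150:350]
cv2.imwrite("pics/g.png",np.hstack([cv2.resize(i,(400,320),interpolation=cv2.INTER_CUBIC) for i in(t,s)]))
G=toolinbox([-.001,.118,.031]); B=now()@np.linalg.inv(G);print(B, B@[-.06,-.075,0,1])
r=R.from_euler("z",-5,degrees=True)*R.from_rotvec(np.radians(31)*np.array([1,-1,0])/2**.5)
p=np.array([.450,-.253,.11])-r.apply([-.06,-.075,0]);print(rows(now(),boxT(p,r)@G,4))
```

```text
[-0.496995    0.04316588  1.83788433  0.56334652  1.11214448 -0.62746412]
[[ 0.91845569  0.00886959 -0.39542444  0.50609732]
 [-0.15122694  0.93166181 -0.33035841 -0.19278471]
 [ 0.36547171  0.36321838  0.85703141  0.19052335]
 [ 0.          0.          0.          1.        ]] [ 0.45032476 -0.25358573  0.14135367  1.        ]
(4, 'x', [-2.7, -2.9, 6.7], [0.01, 0.01, 0.02])
```

View pics/g.png

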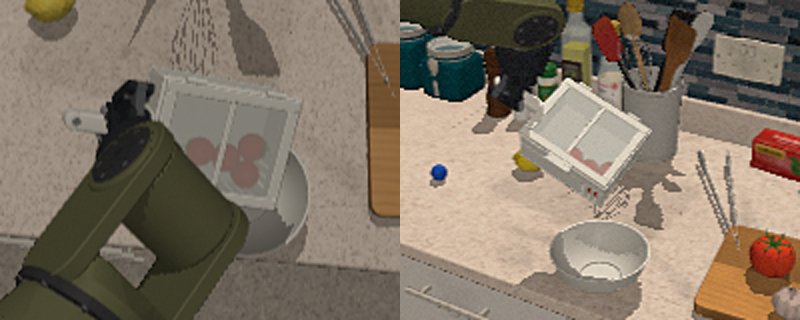

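The box is tipped over the bowl with its lid shut. The tomatoes have run to around (240,160) in the left half, with one lagging at (200,150). I'll lower it, wait, then check the corner and the tomato distances.

Emit:
servo_tool(
  plan=[
    [[-2.7,-2.9,6.7],[0,0,0],10],
    [[-2.7,-2.9,6.7],[0,0,0],10],
    [[-2.7,-2.9,6.7],[0,0,0],10],
    [[-2.7,-2.9,6.7],[0,0,0],10],
    [[0,0,0],[0,0,0],10],
    [[0,0,0],[0,0,0],10],
    [[0,0,0],[0,0,0],10],
    [[0,0,0],[0,0,0],10],
  ],
)

```text
t: 11.88
ee_pos: [0.4938, -0.0928, 0.2287]
tcp_rot: [0.71, 0.651, 0.267, 0.013]
contact_force: [0.2, 1.2, -3.1]
gripper_width: 0.212
grasp_force: 107.5
```

Run:
```python
from h import *
G=toolinbox([-.001,.118,.031]); B=now()@np.linalg.inv(G);D=(B@[-.06,-.075,0,1])[:3];print(D)
def proj(n,p):
    k=C[n];q=np.linalg.inv(k["world_from_camera"])@np.r_[p,1];return np.array([k["cx"]+k["fx"]*q[0]/-q[2],k["cy"]+k["fy"]*q[1]/q[2]])
I={n:capture(n)[:,:,::-1].copy() for n in("top","scene")}
im=I["top"];hs=cv2.cvtColor(im,cv2.COLOR_BGR2HSV)
m=(((hs[...,0]<12)|(hs[...,0]>170))&(hs[...,1]>45)).astype(np.uint8)
n,l,st,ce=cv2.connectedComponentsWithStats(m)
# ray onto the plane 19 mm above box floor
o,N=B[:3,3]+B[:3,2]*.019,B[:3,2]
for i in range(1,n):
    if st[i,4]>25 and 200<ce[i][0]<320 and 180<ce[i][1]<300:
        c0,d=ray("top",ce[i]);p=c0+d*((o-c0)@N)/(d@N);q=np.linalg.inv(B)@np.r_[p,1];print(st[i],ce[i],q[:3]*1000,np.linalg.norm(p-D))
out=[]
for nm,(x,y) in dict(top=(200,170),scene=(190,120)).items():
    z=cv2.resize(I[nm][y:y+96,x:x+120],(400,320),interpolation=cv2.INTER_CUBIC)
    for w in([-.06,-.075,0],[-.06,-.075,.07],[.06,-.075,.07],[-.06,.075,.07],[.06,.075,.07]):
        u=(proj(nm,(B@np.r_[w,1])[:3])-[x,y])*10/3;cv2.circle(z,tuple(int(v) for v in u),4,(255,0,255),1)
    out.append(z)
cv2.imwrite("pics/k.png",np.hstack(out))
```

```text
[ 0.45008946 -0.25340186  0.11040094]
[260 219  21  26 352] [270.76136364 231.67613636] [-24.44794129 -47.91304717  19.        ] 0.04856595404035836
[243 221  17  13 153] [250.54248366 227.36601307] [-21.87400519   3.0759625   19.        ] 0.0889406959760427
```

View pics/k.png

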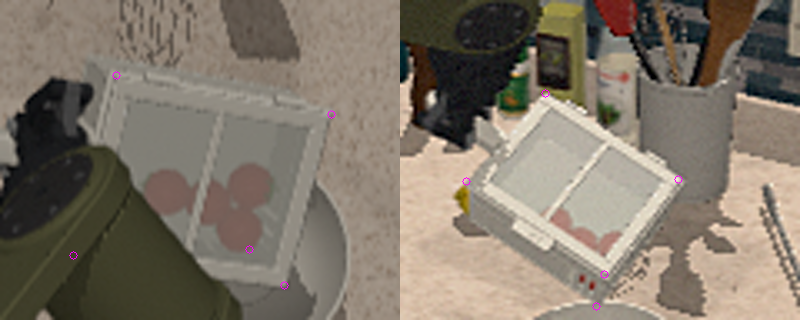

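The magenta predicted corners match the box, the lid is shut, and the tomatoes gathered at the corner show through the slots at (585,283). The farthest visible one is about 89 mm from the corner, and one is hidden behind the arm. A small extra nod toward -y should make sure of that one.

Emit:
servo_tool(
  plan=[
    [[0,0,-6],[0,2,0],10],
    [[0,0,-6],[0,3,0],10],
    [[0,0,0],[0,2,0],10],
    [[0,0,0],[0,-2,0],10],
    [[0,0,0],[0,2,0],10],
    [[0,0,0],[0,-2,0],10],
    [[0,0,0],[0,0,0],10],
    [[0,0,0],[0,0,0],10],
    [[0,0,0],[0,0,0],10],
    [[0,0,0],[0,0,0],10],
    [[0,0,0],[0,0,0],10],
    [[0,0,0],[0,0,0],10],
    [[0,0,0],[0,0,0],10],
    [[0,0,0],[0,0,0],10],
  ],
)

```text
t: 13.72
ee_pos: [0.489, -0.0969, 0.2387]
tcp_rot: [0.698, 0.651, 0.298, -0.016]
contact_force: [0.1, 1.0, -2.1]
gripper_width: 0.216
grasp_force: 107.6
```

Run:
```python
from h import *
G=toolinbox([-.001,.118,.031]); B=now()@np.linalg.inv(G);D=(B@[-.06,-.075,0,1])[:3];print(D,"axes angle to vertical",np.arccos(B[2,:3]),state()["qvel"])
I={n:capture(n)[:,:,::-1].copy() for n in("top","scene")}
cv2.imwrite("pics/l.png",np.hstack([cv2.resize(I[n][y:y+96,x:x+120],(400,320),interpolation=cv2.INTER_CUBIC) for n,(x,y) in dict(top=(200,170),scene=(190,120)).items()]))
```

```text
[ 0.45190951 -0.24880285  0.10732783] axes angle to vertical [1.196623   1.11888949 0.60584753] [ 0.00021984 -0.00055593 -0.00028277  0.00129531 -0.0003364  -0.00130399]
```

View pics/l.png

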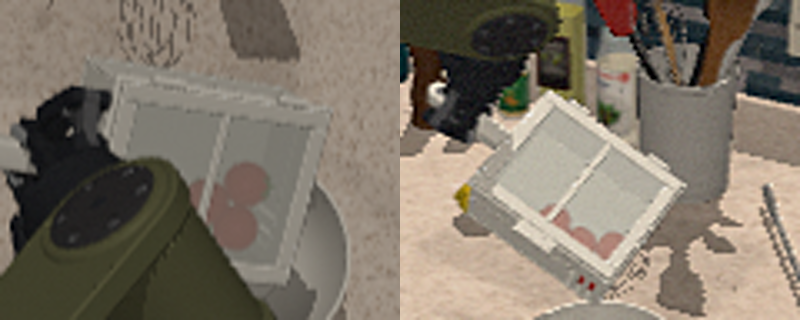

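The lid is shut, the tomatoes have gathered at the slotted corner, and the box is still and clear of the bowl. Handing in.

```bash
python3 -c "
from workcell import *
print(hand_in())"
```

```text
the job is handed in; nothing more can be done
None
```

I handed the job in with the box held still by its handle and the lid shut, tipped about 35° with its slotted corner about 107 mm up, over the middle of the bowl; the hand-in returned no verdict, and one or two tomatoes were hidden behind the arm, so I did not confirm all five at the corner.

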